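Switch off the test kiln and hold its lid up for unloading

TASK

I want to take the test tiles out of the little kiln with the tongs: turn the selector on its controller round to off (the mark that is a plain bar) so that it clicks home there, and only then lift the kiln's lid by its handle to 40 degrees and keep it there for me. The lid falls shut by itself, so do not let it drop; finish while you are holding it steady at 40 degrees by the handle, and leave the mallet, tongs and clay figure where they are.

Things in the scene. Friction and masses are not known exactly. Their poses are not given: they have to be found in the camera images.
- kiln: small square top-opening kiln in bare sheet steel lined with pale fibre board, 230 x 230 mm, on a 250 x 250 x 10 mm grey heatproof board; rim 137 mm and top of the closed lid 178 mm above the table. Origin: centre of the board's underside, on the table; z up, x from the front (handle side, towards the robot at yaw 0) to the hinge at the back. Fixed, but stands at a different place and yaw each time, left or right of the controller.
- lid_hinge (a point): middle of the lid's hinge line, at the back of the kiln: 120 mm behind (+x of) the kiln's centre, 137 mm above the table; the hinge line runs along the kiln's y. This frame is fixed in the lid and turns with it about y.
- lid_handle: handle of the lid: a round black bar, 16 mm thick and 116 mm long, held 46 mm in front of the lid's front face by a 10 mm wide bracket near each end (96 mm free between the brackets, 38 mm free between bar and lid face). Origin: middle of the bar, 281 mm in front of the hinge line and 20 mm above it when shut (157 mm above the table). y runs along the bar; the frame tilts with the lid.
- lid (a joint): opening angle of the kiln lid, rad: 0 shut, growing as its front edge rises, stop at 1.75; 40 degrees is 0.698. The lid with handle weighs 0.5 to 0.9 kg, swings freely and falls shut from any angle up to about 80 degrees.
- controller: separate grey switch box of the kiln, 144 mm deep, 150 mm wide, 40 mm high in front rising to 85 mm at the back, with an aluminium panel sloping up at 20 degrees away from its front. The knob axis meets the panel 12 mm in front of the box's middle, 62 mm up. Origin: centre of its underside; z up, x from its low front to its back. Fixed, different place and yaw each time.
- selector_grip (a point): grip point of the black selector knob on the sloping panel, on its axis, 26 mm out from the panel. The grip is an upright bar 42 mm long, 12 mm thick, standing from 6 to 32 mm off the panel, on a skirt 40 mm across; a white line on its top marks the pointing end. x: the way the knob points; y: across the grip; z: the knob's axis, out of the panel (leaning 20 degrees from vertical towards the box's front).
- selector (a joint): turn of the selector, rad, growing clockwise seen from above. Four click positions 30 degrees apart: 0 off (panel mark: a plain bar; at the far left, 45 degrees left of straight away from the box's front), 0.524 low (one dot), 1.047 medium (two dots), 1.571 high (three dots). A spring pulls it into the nearest position; up to about 0.07 N m to turn; stops just beyond off and high (0.06 rad).
- mallet: wooden carving mallet lying on the table, 302 mm long, head 105 x 62 x 70 mm; bystander. Origin under its middle, handle to -x.
- tongs: steel kiln tongs lying on the table at the right, 360 mm long, 50 mm wide, 12 mm high; bystander. Origin at mid length, at table height, long along its y.
- figure: standing terracotta figure, 68 mm wide, 170 mm tall; bystander. Origin: centre of the underside.
There are look-alikes about, which are no part of the job. What is meant by the controller is not red, and is the smaller of those in its own colour.

How it is judged:
On the way, in this order (a step that is already met when the one before it is completed fails the run):
1. the selector is at off (value of joint selector below 0.12 rad and value of joint lid below 0.07 rad), for 0.3 s.
2. the lid is held by its handle at 40 degrees (value of joint lid between 0.611 and 0.785 rad and contact force between the fingers and lid_handle above 1 N), for 0.5 s.
At the end, for the whole second after the job is handed in: The selector stands at off (within 7 degrees), and the fingers hold the lid still by its handle (over 1 N of contact) at 40 degrees open, within 5 degrees; mallet, tongs and figure are within 30 mm of where they were (all of step 2 and value of joint selector below 0.12 rad and velocity of joint lid between -0.1 and 0.1 rad/s and distance of each of mallet, tongs, figure from where it was at the start of the episode below 0.03 m); the arm keeps its last pose, push and grip.
It fails at once if the lid is opened while the kiln is still switched on (value of joint lid above 0.07 rad and value of joint selector above 0.26 rad).
It fails at once if the lid is let drop (velocity of joint lid below -2.5 rad/s).
It fails at once if a bystander is knocked (distance of any of mallet, tongs, figure from where it was at the start of the episode above 0.03 m).
It also fails if it takes over 54 s, if anything falls off the work surface, if the arm or the gripper's body presses on something with over 40 N, if the wrist force passes 120 N, or if a joint passes its speed limit or range.

ROBOT

A 6-joint arm with a two-finger parallel gripper is mounted at the origin on the work surface. World frame = base frame: x ahead of the robot, y to its left, z up, the work surface at z = 0. Lengths are in m, angles in rad, forces in N, time in s.
With the tool pointing down it reaches from about 0.3 to 1 m from the base axis. Payload 5.1 kg.
Tool frame: the origin (TCP) lies midway between the tips of the shut fingers; the grasp point (between the pads) lies 19 mm behind it; z points along the fingers, y is the line along which they close (so a half turn about z gives the same grasp; the last joint's range is limited). The gripper opens to 95 mm and grips with 3 to 60 N. Pads are 20 mm wide; open, the fingers measure 119 mm over their backs; the gripper's body (75 mm by 180 mm) begins 59 mm behind the grasp point.
Start: joints at [1.166, 0.124, 1.65, -0, 1.367, -0.083], TCP at [0.206, 0.617, 0.215] pointing down, gripper open.
Joint ranges: [-2.61, 2.61], [-1.02, 2.33], [0.03, 2.71], [-1.35, 4.49], [0.32, 2.68], [-2.91, 2.91]. Speed limits (rad/s): [2.57, 2.57, 3.14, 3.14, 3.14, 3.14].

INTERFACE

Orientations are given as a rotation vector (axis times angle).
In Python, from rig import ctrl gives the robot as it stands.
- The arm moves only by the shell command python3 -m jog 'ROWS' [FORCE]. ROWS is JSON, a list of rows, each a list of 7 numbers: the turn, a rotation vector about the world's x, y, z in degrees, then the shift along the world's x, y, z in mm, then the finger opening in mm, from 0 to 95.1. In form: [[ax, ay, az, dx, dy, dz, fingers], ...]. A call has exactly 5 rows; each row is the pose to reach, as a shift and turn from the pose commanded when the call began; what a row does not reach only later rows make up. A row lasts 1/8 s, in which the tool goes at most 62.5 mm and 10.7 degrees, less where a joint would pass 70% of its speed; a pose out of reach is approached as far as the arm can. A call with a gripper value outside its range is refused whole. The fingers move at their own pace and stop on an object; FORCE is the grip in N (left out, the last holds). Time passes only in rows, so rows that repeat a pose let the fingers close, or fill a call up. It gives the time, the measured TCP pose, the force, the opening and the grip force at its end, in the units of the state.
- ctrl.get_obs(): the state, without advancing time (a new reading comes with each control period).
- ctrl.snapshot(name): name is "side" or "top" or "wrist"; returns the picture (420x560x3 uint8, blue, green, red); there is no depth.
- ctrl.camera_model(name): a dict with "fx", "fy", "cx", "cy" (pixels), "k1" (the pictures are not rectified: a ray, as slopes to the right and down, at radius r is drawn at 1 + k1 r^2 times it, then the intrinsics apply), "camera_from_world" (4x4, takes a point from world to camera coordinates). Camera axes: x right, y down, z forward; pixel columns grow to the right and rows downward; lengths in m; the calibration is good to about 2 mm. A picture is of the moment at which its call begins: read the wrist's pose just before it. camera_model takes no time and is no camera call; for the wrist camera it gives the pose at the moment of the call.
- ctrl.hand_in(): hands the job in; it is judged then, once.
The state is a dict: "time_s": time; "joints": joint angles; "qvel": joint speeds; "tau": joint torques, N m; "ee_pos": TCP position; "tool_rot": TCP orientation; "wrist_force": force on the tool from outside, world axes, zero at the start; "wrist_torque": the same for the moment, N m; "finger_gap": opening from 0.0 (shut) to 1.0 (fully open); "gripper_force": force on a finger pad.
Only numpy, scipy, OpenCV 4.12 (cv2) and the standard library are available. Lean on these libraries where they do the work, as an engineer would, in place of code of your own. Each camera call takes 0.05 s, during which the arm holds its last target. There are 200 camera calls.

## Working session

There is one attempt and no reset: what is moved stays moved. The work goes in short steps, Python scripts to look and compute and a shell command to move; the robot and the scene stay as the last step left them, time stands still between calls to the robot, and variables do not carry over. Pictures are saved under pics/ and viewed, at most 10 in all, crops included, and the job is handed in when it is done.

```bash
mkdir -p pics; ls; python3 - <<'E'
from rig import ctrl
import cv2,numpy as np
np.set_printoptions(precision=3,suppress=True)
o=ctrl.get_obs();print(o)
for n in("top","side"):
    cv2.imwrite(f"pics/{n}0.png",ctrl.snapshot(n));print(ctrl.camera_model(n))
E
```

```text
pics
{'time_s': 0.0, 'joints': array([ 1.166,  0.124,  1.652,  0.   ,  1.367, -0.083]), 'qvel': array([ 0.   ,  0.   ,  0.001, -0.001,  0.   ,  0.001]), 'tau': array([ -0.001, -41.762, -35.992,   0.077,   0.05 ,  -0.   ]), 'ee_pos': array([0.205, 0.616, 0.213]), 'tool_rot': array([-0.503, -3.1  ,  0.003]), 'wrist_force': array([-0.382, -0.076, -0.192]), 'wrist_torque': array([ 0.036,  0.029, -0.025]), 'gripper_force': 0.0, 'finger_gap': 0.9962562508111483}
{'fx': 383.1987065766047, 'fy': 383.1987065766047, 'cx': 276.0785422491566, 'cy': 217.1603004839468, 'k1': -0.06775203011832505, 'camera_from_world': array([[ 0.   , -1.   , -0.008,  0.013],
       [-0.982,  0.001, -0.19 ,  0.591],
       [ 0.19 ,  0.008, -0.982,  1.382],
       [ 0.   ,  0.   ,  0.   ,  1.   ]])}
{'fx': 426.85858391343606, 'fy': 426.85858391343606, 'cx': 274.3869855423914, 'cy': 211.77114379491002, 'k1': -0.11968724485940577, 'camera_from_world': array([[ 0.72 , -0.694, -0.024, -0.406],
       [-0.375, -0.36 , -0.854,  0.314],
       [ 0.584,  0.624, -0.52 ,  1.306],
       [ 0.   ,  0.   ,  0.   ,  1.   ]])}
```

View pics/top0.png

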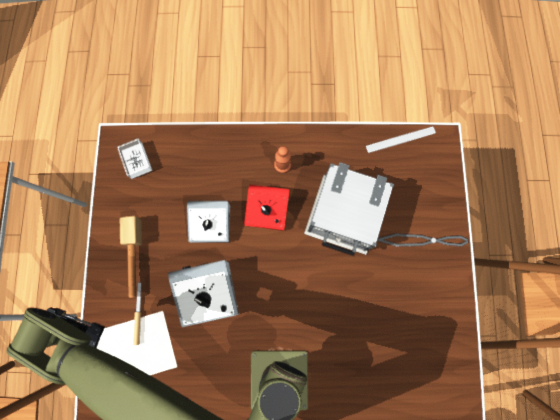

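View pics/side0.png

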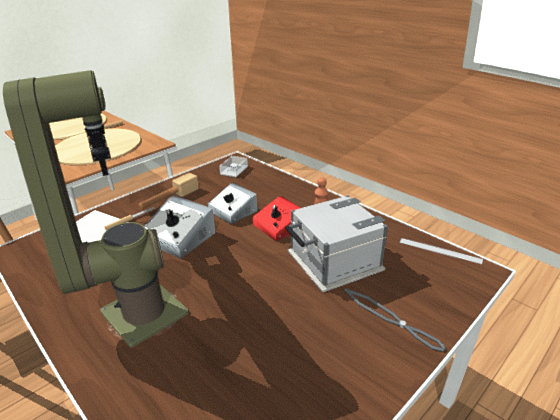

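The top view shows these candidates for the controller: a small grey box at (208,221), a larger grey box at (203,293) and a red one at (267,208). The description picks (208,221). The kiln is at (350,208), with its handle bar near (339,247). I'll check this with a close crop.

```bash
cat > h.py <<'E'
from rig import ctrl
import cv2,numpy as np
from scipy.spatial.transform import Rotation as R
np.set_printoptions(precision=4,suppress=True)
def ray(m,p):
    q=(np.array(p,float)-[m['cx'],m['cy']])/[m['fx'],m['fy']]
    s=q.copy()
    for _ in range(20): s=q/(1+m['k1']*(s@s))
    T=m['camera_from_world'];A=T[:3,:3]
    return -A.T@T[:3,3], A.T@np.array([s[0],s[1],1])
def onz(m,p,z):
    o,d=ray(m,p); return o+d*(z-o[2])/d[2]
def proj(m,X):
    T=m['camera_from_world'];c=T[:3,:3]@np.array(X)+T[:3,3];s=c[:2]/c[2]
    return s*(1+m['k1']*(s@s))*[m['fx'],m['fy']]+[m['cx'],m['cy']]
def tri(m1,p1,m2,p2):
    o1,d1=ray(m1,p1);o2,d2=ray(m2,p2)
    t=np.linalg.lstsq(np.c_[d1,-d2],o2-o1,rcond=None)[0]
    a,b=o1+d1*t[0],o2+d2*t[1];return (a+b)/2,np.linalg.norm(a-b)
E
python3 - <<'E'
from h import *
t=cv2.imread('pics/top0.png');m=ctrl.camera_model('top')
a=cv2.resize(t[190:255,175:245],None,fx=5.5,fy=5.5,interpolation=cv2.INTER_CUBIC)
b=cv2.resize(t[155:260,295:400],None,fx=3.4,fy=3.4,interpolation=cv2.INTER_CUBIC)
h=max(a.shape[0],b.shape[0])
pad=lambda i:cv2.copyMakeBorder(i,0,h-i.shape[0],0,0,cv2.BORDER_CONSTANT)
cv2.imwrite('pics/c0.png',np.hstack([pad(a),pad(b)]))
print(a.shape,b.shape)
print('knob',onz(m,(208,224),.09),'handle',onz(m,(339,247),.157))
E
```

```text
(358, 385, 3) (357, 357, 3)
knob [0.5589 0.2616 0.09  ] handle [ 0.4665 -0.2049  0.157 ]
```

View pics/c0.png

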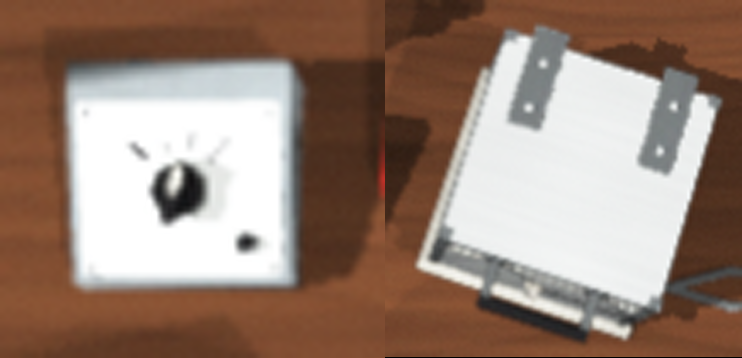

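The crop confirms the smaller grey box. Its knob is at about (208,224), the plain bar mark is at upper left, about (200,217), and the box yaw is near 0. The kiln is yawed about -18°. Next I'll go above the controller and look closely.

```bash
python3 -m jog '[[0,0,0,20,-20,50,95],[0,0,0,60,-60,70,95],[0,0,0,100,-100,80,95],[0,0,0,140,-140,80,95],[0,-5,0,180,-180,80,95]]' 10; python3 -m jog '[[0,-5,0,40,-40,0,95],[0,-10,0,80,-80,0,95],[0,-15,0,110,-120,0,95],[0,-15,0,110,-160,0,95],[0,-15,0,110,-175,0,95]]';  python3 - <<'E'
from h import *
o=ctrl.get_obs();print(o['ee_pos'],R.from_rotvec(o['tool_rot']).as_matrix(),o['joints'])
m=ctrl.camera_model('wrist');cv2.imwrite('pics/w1.png',ctrl.snapshot('wrist'));print(proj(m,[.559,.262,.09]),m['camera_from_world'])
E
```

```text
time_s: 0.72
ee_pos: [0.3877, 0.4348, 0.2942]
tool_rot: [0.491, 3.013, 0.021]
wrist_force: [1.2, 0.4, 0.7]
finger_gap: 0.999
gripper_force: 0.0
time_s: 1.35
ee_pos: [0.4954, 0.2598, 0.2941]
tool_rot: [0.451, 2.76, 0.078]
wrist_force: [0.6, 0.9, 0.7]
finger_gap: 1.001
gripper_force: 0.0
[0.4954 0.2598 0.2941] [[-0.891   0.2992  0.3414]
 [ 0.318   0.9481 -0.0008]
 [-0.3239  0.1078 -0.9399]] [ 0.4681 -0.3104  1.9514 -0.1673  1.1924 -0.7411]
[285.1598 175.8462] [[ 0.2982  0.9484  0.1078 -0.4257]
 [ 0.7677 -0.3054  0.5634 -0.4383]
 [ 0.5672 -0.0852 -0.8191  0.166 ]
 [ 0.      0.      0.      1.    ]]
```

View pics/w1.png

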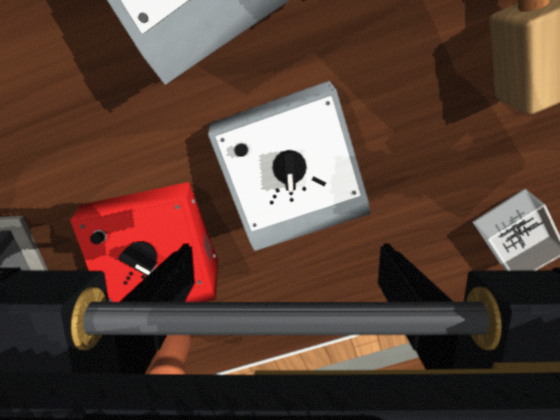

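The wrist view shows the knob at about (289,167), with its white line ending near (291,190), which is two dots (medium). The off bar is at (319,182) and the single dot at (303,189). Next I'll measure the panel and knob numerically.

```bash
python3 - <<'E'
from h import *
m=ctrl.camera_model('wrist');im=cv2.imread('pics/w1.png');g=cv2.cvtColor(im,cv2.COLOR_BGR2GRAY)
sub=np.zeros_like(g);sub[95:235,205:370]=1
k=((g<60)&(sub>0)).astype(np.uint8)
n,l,s,c=cv2.connectedComponentsWithStats(k)
for i in range(1,n):
    if s[i,4]>8: print('dark',c[i],s[i])
w=((g>225)&(sub>0)).astype(np.uint8)
w=cv2.morphologyEx(w,cv2.MORPH_CLOSE,np.ones((5,5)))
cs=max(cv2.findContours(w,0,2)[0],key=cv2.contourArea);print(cv2.minAreaRect(cs))
hull=cv2.convexHull(cs);q=cv2.approxPolyDP(hull,8,True)[:,0];print(q)
# white line within knob
wl=(g>150)&(sub>0); Y,X=np.nonzero(wl[150:192,280:300]); 
for r in range(146,196,2): print(r,g[r,280:304:2])
# panel plane
def onplane(p,h,P0):
    nrm=np.array([-np.sin(np.radians(20)),0,np.cos(np.radians(20))]);o,d=ray(m,p)
    return o+d*(((P0+nrm*h-o)@nrm)/(d@nrm))
sk=onz(m,(289,167),.062+.006*.94);P0=sk-np.array([-.342,0,.94])*.006;print('P0',P0)
for p in q: print(onplane(p,0,P0)-P0)
for p in((319,182),(303,189),(291,196),(273,198)): d=onplane(p,0,P0)-P0;print(np.degrees(np.arctan2(-d[1],d[0]/np.cos(np.radians(20)))))
E
```

```text
dark [358.224  137.5656] [ 339   95   31  106 1098]
dark [217.7827 194.149 ] [ 205  111   38  124 2255]
dark [240.6759 149.6667] [235 144  12  12 108]
dark [288.8726 165.9858] [273 151  33  38 777]
dark [318.3333 180.9091] [313 178  12   7  33]
dark [364.5526 214.1842] [357 211  13   7  38]
((289.538330078125, 164.33290100097656), (102.74906921386719, 121.7578353881836), 70.90650939941406)
[[330  97]
 [358 195]
 [252 230]
 [216 137]]
146 [249 249 249 248 249 249 249 249 249 249 249 249]
148 [249 250 249 246 243 244 246 249 249 248 248 248]
150 [233 217 185 130  83  96 124 175 220 236 237 237]
152 [109  44  23  21  18  16  24  30  63 141 214 236]
154 [ 29  18  22  29  30  30  31  28  20  33  89 214]
156 [ 18  17  26  34  31  31  32  27  28  26  27 120]
158 [24 24 24 31 34 34 34 26 24 27 28 40]
160 [23 18 20 32 30 29 28 25 26 23 24 24]
162 [20 18 17 31 34 31 29 25 25 25 29 27]
164 [23 20 18 32 29 30 32 26 29 22 28 26]
166 [20 19 23 30 28 27 30 26 29 26 22 25]
168 [22 20 18 32 31 30 32 27 25 26 28 24]
170 [19 18 20 31 30 29 31 29 26 25 26 25]
172 [20 21 20 31 33 35 34 29 20 23 26 27]
174 [ 20  18  20  41 145 187 102  29  21  22  26  28]
176 [ 19  20  19  43 217 243 133  27  22  23  28  47]
178 [ 21  16  15  36 217 245 152  30  20  24  34 139]
180 [ 47  22  16  31 214 245 162  34  25  63 162 228]
182 [163  88  30  31 195 246 187  36  95 199 235 238]
184 [190 182 126  38 176 246 194  46 199 237 238 236]
186 [193 193 163  56 152 245 199  51 204 239 239 217]
188 [224 241 228  75 152 245 204  48 220 248 245 135]
190 [226 249 245 171 165 238 203 181 243 249 247 189]
192 [243 249 249 248 217 104 126 241 249 250 249 248]
194 [249 249 249 249 226  94 147 245 249 249 249 249]
P0 [0.5647 0.2674 0.062 ]
[-0.0545  0.0666 -0.0198]
[0.0543 0.0662 0.0198]
[ 0.0555 -0.0666  0.0202]
[-0.054  -0.0675 -0.0196]
-43.786217559667506
-13.184837619651093
14.451737026256382
44.98131729380514
```

The panel fit is clean: yaw is about 0 and the knob axis foot is at (0.565, 0.267, 0.062). The knob is at medium, so it needs a 60° counter-clockwise turn. I'll descend along the axis.

```bash
python3 -m jog '[[-1.2,0,3.3,15,3,-55,60],[-1.2,0,3.3,28,6,-105,60],[-1.2,0,3.3,38,8,-147,60],[-1.2,0,3.3,52,8,-186,60],[-1.2,0,3.3,66,8,-222,60]]' 15; python3 -m jog '[[0,0,0,0,0,0,60],[0,0,0,0,0,0,0],[0,0,0,0,0,0,0],[0,0,0,0,0,0,0],[0,0,0,0,0,0,0]]' 15
```

```text
time_s: 2.02
ee_pos: [0.5615, 0.2708, 0.0708]
tool_rot: [0.362, 2.772, 0.065]
wrist_force: [0.4, -0.4, 0.3]
finger_gap: 0.64
gripper_force: 0.0
time_s: 2.65
ee_pos: [0.5619, 0.2698, 0.0737]
tool_rot: [0.363, 2.77, 0.065]
wrist_force: [-0.7, -0.1, 0.1]
finger_gap: 0.269
gripper_force: 0.0
```

```bash
python3 -m jog '[[0,0,0,0,-2,0,0],[0,0,0,0,-2,0,0],[0,0,0,0,-2,-1,0],[0,0,0,0,-2,-1,0],[0,0,0,0,-2,-1,0]]' 20;  python3 -m jog '[[-3.4,0,9.4,0,0,0,0],[-6.8,0,18.8,0,0,0,0],[-10.3,0,28.2,0,0,0,0],[-13.7,0,37.6,0,0,0,0],[-17.1,0,47,0,0,0,0]]'; python3 -m jog '[[-3.1,0,8.5,0,0,0,0],[-4.1,0,11.3,0,0,0,0],[-4.1,0,11.3,0,0,0,0],[-4.1,0,11.3,0,0,0,0],[-4.1,0,11.3,0,0,0,0]]'
```

```text
time_s: 3.28
ee_pos: [0.5618, 0.2679, 0.0729]
tool_rot: [0.363, 2.771, 0.064]
wrist_force: [-5.9, 0.1, 7.3]
finger_gap: 0.127
gripper_force: 20.0
time_s: 3.9
ee_pos: [0.5618, 0.2678, 0.0729]
tool_rot: [-0.853, 2.672, -0.15]
wrist_force: [-5.9, -0.9, 7.5]
finger_gap: 0.123
gripper_force: 20.0
time_s: 4.53
ee_pos: [0.5618, 0.2678, 0.0729]
tool_rot: [-1.124, 2.58, -0.198]
wrist_force: [-5.8, 0.5, 6.9]
finger_gap: 0.124
gripper_force: 20.0
```

```bash
python3 -m jog '[[0,0,0,0,0,0,50],[0,0,0,0,0,0,50],[0,0,0,0,0,0,50],[0,0,0,-3,0,8,50],[0,0,0,-14,0,38,50]]' 10; python3 -m jog '[[0,0,0,-20,0,55,60],[0,0,0,-40,0,110,80],[0,0,0,-50,0,160,95],[0,0,0,-60,0,180,95],[0,0,0,-60,0,180,95]]'; python3 - <<'E'
from h import *
o=ctrl.get_obs();print(o['ee_pos'],R.from_rotvec(o['tool_rot']).as_matrix(),o['joints'])
m=ctrl.camera_model('wrist');im=ctrl.snapshot('wrist');cv2.imwrite('pics/w2.png',im)
P0=np.array([.5647,.2674,.062]);n=np.array([-.342,0,.94])
u,v=proj(m,P0+n*.03).astype(int);print(u,v)
c=im[max(0,v-70):v+70,max(0,u-90):u+90];cv2.imwrite('pics/w2c.png',cv2.resize(c,None,fx=3,fy=3))
t=ctrl.snapshot('top');cv2.imwrite('pics/t2.png',t)
E
```

```text
time_s: 5.15
ee_pos: [0.5462, 0.2668, 0.108]
tool_rot: [-1.127, 2.585, -0.198]
wrist_force: [0.2, 0.1, -0.6]
finger_gap: 0.519
gripper_force: 0.0
time_s: 5.78
ee_pos: [0.488, 0.2682, 0.2931]
tool_rot: [-1.123, 2.575, -0.197]
wrist_force: [-0.4, 0.3, -0.2]
finger_gap: 0.978
gripper_force: 0.0
[0.488  0.2682 0.2931] [[-0.6378 -0.6877  0.3467]
 [-0.7324  0.6808  0.003 ]
 [-0.2381 -0.252  -0.938 ]] [ 0.4906 -0.318   1.9598 -0.174   1.1886 -1.863 ]
289 178
```

View pics/w2c.png

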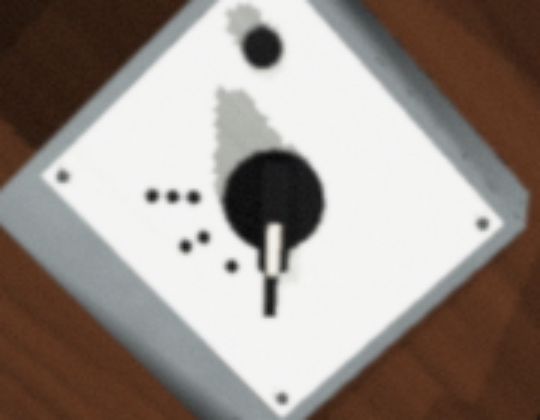

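The selector line now points exactly at the plain bar, at crop (270,295). Next I'll measure the kiln from the top picture.

```bash
python3 - <<'E'
from h import *
m=ctrl.camera_model('top');im=cv2.imread('pics/t2.png')
hsv=cv2.cvtColor(im,cv2.COLOR_BGR2HSV)
w=np.zeros(im.shape[:2],np.uint8);w[155:260,295:400]=((hsv[...,1]<30)&(hsv[...,2]>170))[155:260,295:400]
cs=max(cv2.findContours(cv2.morphologyEx(w,cv2.MORPH_CLOSE,np.ones((9,9))),0,2)[0],key=cv2.contourArea);r=cv2.minAreaRect(cs);print(r,cv2.boxPoints(r))
bl=lambda x,y:((x-385)/3.4+295,y/3.4+155)
c=[onz(m,bl(*p),.178) for p in((510,35),(718,100),(663,303),(447,232))]
for p in c: print(p)
for a,b in((1,0),(2,3)): d=c[b]-c[a];print('yaw',np.degrees(np.arctan2(-d[0],d[1])),np.linalg.norm(d))
d=np.zeros_like(w);d[230:262,315:365]=(hsv[...,2]<45)[230:262,315:365]
n,l,s,ce=cv2.connectedComponentsWithStats(d)
for i in range(1,n):
    if s[i,4]>20: 
        pts=np.argwhere(l==i)[:,::-1].astype(np.float32);print(ce[i],s[i],cv2.minAreaRect(pts),onz(m,ce[i],.160))
E
```

```text
((349.45001220703125, 209.14999389648438), (69.88632202148438, 74.6297378540039), 18.434947967529297) [[304.5 233.5]
 [328.1 162.7]
 [394.4 184.8]
 [370.8 255.6]]
[ 0.7534 -0.1852  0.178 ]
[ 0.6836 -0.3983  0.178 ]
[ 0.4735 -0.3306  0.178 ]
[ 0.5458 -0.1158  0.178 ]
yaw -18.13177888485412 0.22423728745670676
yaw -18.605944540721875 0.22663704646157976
[338.459  248.4262] [323 242  31  14 122] ((338.04998779296875, 248.35000610351562), (32.57146072387695, 3.7947323322296143), 18.434946060180664) [ 0.4612 -0.2025  0.16  ]
```

```bash
cat >> h.py <<'E'
def tgt(yaw,tilt):
    a,t=np.radians([yaw,tilt]);kx=np.array([np.cos(a),np.sin(a),0]);up=np.array([0,0,1.])
    y=np.cos(t)*kx+np.sin(t)*up;z=np.sin(t)*kx-np.cos(t)*up
    return R.from_matrix(np.c_[np.cross(y,z),y,z]),kx
def delta(yaw,tilt,p):
    o=ctrl.get_obs();r,_=tgt(yaw,tilt)
    return np.degrees((r*R.from_rotvec(o['tool_rot']).inv()).as_rotvec()),(np.array(p)-o['ee_pos'])*1000
E
python3 - <<'E'
from h import *
H=np.array([.465,-.206,.157]);r,kx=tgt(-18.3,40);z=r.as_matrix()[:,2]
S=H-.10*z;print(S);d,s=delta(-18.3,40,S);print(d,np.linalg.norm(d),s)
o=ctrl.get_obs();R0=R.from_rotvec(o['tool_rot'])
for f in(.33,.67):print((R.from_rotvec(np.radians(d*f))*R0).as_matrix()[:,2])
E
```

```text
[ 0.404  -0.1858  0.2336]
[  70.8761  -21.6048 -134.7145] 153.747130477491 [ -83.2789 -453.2493  -55.0722]
[ 0.484   0.0535 -0.8734]
[ 0.6058 -0.0377 -0.7947]
```

```bash
python3 -m jog '[[4.6,-1.4,-8.8,0,-20,20,95],[9.2,-2.8,-17.5,0,-50,30,95],[13.8,-4.2,-26.3,0,-80,30,95],[18.4,-5.6,-35,0,-110,30,95],[23,-7,-43.8,0,-140,30,95]]'; python3 -m jog '[[4.6,-1.4,-8.8,-8,-30,0,95],[9.2,-2.8,-17.5,-16,-60,0,80],[13.8,-4.2,-26.3,-24,-90,0,70],[18.4,-5.6,-35,-32,-120,0,60],[23,-7,-43.8,-40,-150,0,45]]'; python3 -m jog '[[4.6,-1.4,-8.8,-8,-30,0,45],[9.2,-2.8,-17.5,-16,-60,0,45],[13.8,-4.2,-26.3,-24,-90,0,45],[18.4,-5.6,-35,-32,-120,0,45],[23,-7,-43.8,-43,-150,0,45]]'
python3 - <<'E'
from h import *
H=np.array([.465,-.206,.157]);r,kx=tgt(-18.3,40);z=r.as_matrix()[:,2]
o=ctrl.get_obs();print(o['joints'],delta(-18.3,40,H-.1*z))
m=ctrl.camera_model('wrist');im=ctrl.snapshot('wrist');cv2.imwrite('pics/w3.png',im);print(proj(m,H))
E
```

```text
time_s: 6.5
ee_pos: [0.4872, 0.1264, 0.3168]
tool_rot: [0.042, 2.641, 0.084]
wrist_force: [0.6, 0.1, 0.2]
finger_gap: 0.999
gripper_force: 0.0
time_s: 7.12
ee_pos: [0.447, -0.0235, 0.3168]
tool_rot: [1.119, 2.271, 0.332]
wrist_force: [-0.4, 0.7, 0.4]
finger_gap: 0.637
gripper_force: 0.0
time_s: 7.75
ee_pos: [0.4039, -0.1735, 0.3167]
tool_rot: [1.999, 1.542, 0.524]
wrist_force: [-0.3, 0.2, 0.0]
finger_gap: 0.476
gripper_force: 0.0
[-0.694  -0.9333  2.355   0.2803  1.0825 -0.4876] (array([ 1.4709, -0.8044, -3.0081]), array([  0.0899, -12.3603, -83.1291]))
[235.173 204.231]
```

View pics/w3.png

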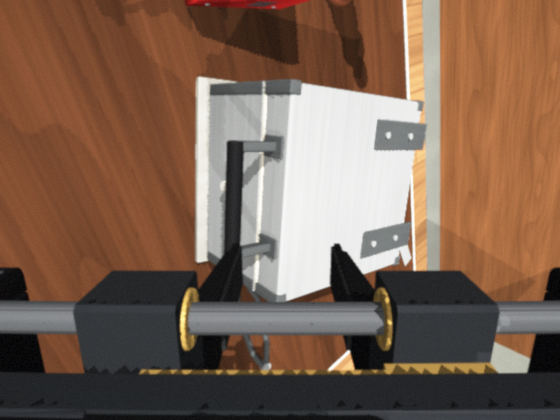

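The wrist view shows the handle bar at column ~235, with brackets at rows ~147 and ~248, so its middle is at about (235,197). Joint 2 is near its limit, so I'll use a 25° tilt. I'll check by casting the ray.

```bash
python3 - <<'E'
from h import *
m=ctrl.camera_model('wrist');im=cv2.imread('pics/w3.png');g=im.max(2)
A=onz(m,(264,147),.157);B=onz(m,(260,248),.157);print('brackets',A,B,np.degrees(np.arctan2(-(A-B)[0],(A-B)[1])),np.linalg.norm(A-B))
E=[]
for v in range(150,235,6):
    x=np.nonzero(g[v,215:255]<60)[0]+215;E.append((x.mean(),v));
E=np.array(E);print(E[::4])
L=np.array([onz(m,p,.157) for p in E]);c=np.polyfit(L[:,1],L[:,0],1);print('bar',c,np.degrees(np.arctan(-c[0])))
H=onz(m,(np.interp(197.5,E[:,1],E[:,0]),197.5),.157);print(H)
H=(H+np.array([.463,-.2025,.157]))/2;print(H)
for t in(25,):
  r,kx=tgt(-18.3,t);z=r.as_matrix()[:,2]
  for q in(-.07,.019):print(t,q,delta(-18.3,t,H+q*z))
E
```

```text
brackets [ 0.5112 -0.1671  0.157 ] [ 0.4778 -0.2674  0.157 ] -18.385155721741626 0.10574250654558419
[[235. 150.]
 [234. 174.]
 [233. 198.]
 [232. 222.]]
bar [0.3564 0.5354] -19.61772405954522
[ 0.4636 -0.2012  0.157 ]
[ 0.4633 -0.2019  0.157 ]
25 -0.07 (array([ 5.8319, 13.5251, -2.8332]), array([ 32.1627, -16.8351, -96.1755]))
25 0.019 (array([ 5.8319, 13.5251, -2.8332]), array([  67.8735,  -28.6453, -176.8369]))
```

```bash
python3 -m jog '[[3,6.8,-1.4,16,-8,-35,36],[5.8,13.5,-2.8,32,-17,-70,36],[5.8,13.5,-2.8,32,-17,-96,36],[5.8,13.5,-2.8,32,-17,-96,36],[5.8,13.5,-2.8,32,-17,-96,36]]' 15
python3 - <<'E'
from h import *
H=np.array([.4634,-.2018,.157]);r,kx=tgt(-18.3,25);z=r.as_matrix()[:,2]
o=ctrl.get_obs();print(o['joints'],delta(-18.3,25,H+.019*z))
m=ctrl.camera_model('wrist');im=ctrl.snapshot('wrist');cv2.imwrite('pics/w4.png',im);print(proj(m,H),proj(m,o['ee_pos']))
E
```

```text
time_s: 8.43
ee_pos: [0.4367, -0.1893, 0.224]
tool_rot: [2.226, 1.633, 0.365]
wrist_force: [-0.8, 0.1, 0.2]
finger_gap: 0.378
gripper_force: 0.0
[-0.5973 -0.6053  2.2822  0.141   1.0433 -0.3374] (array([ 0.1964,  0.2648, -0.8065]), array([ 34.3611, -15.059 , -84.2263]))
[284.3902 227.2953] [288.0284 264.4473]
```

View pics/w4.png

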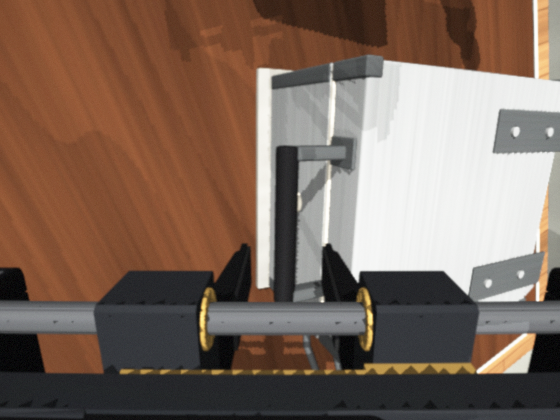

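The bar is centred between the fingers: column ~286 at row 227, against 284 predicted. I'll descend along the tool axis and grip.

```bash
python3 -m jog '[[0,0,0,9,-4,-22,36],[0,0,0,18,-8,-44,36],[0,0,0,27,-12,-65,36],[0,0,0,34,-15,-84,36],[0,0,0,34,-15,-84,36]]' 25; python3 -m jog '[[0,0,0,0,0,0,0],[0,0,0,0,0,0,0],[0,0,0,0,0,0,0],[0,0,0,0,0,0,0],[0,0,0,0,0,0,0]]' 25
python3 - <<'E'
from h import *
H=np.array([.4634,-.2018,.157]);r,kx=tgt(-18.3,25);z=r.as_matrix()[:,2]
o=ctrl.get_obs();print(o['joints'],delta(-18.3,25,H+.019*z),o['wrist_force'])
p=o['ee_pos'];g=p-.019*R.from_rotvec(o['tool_rot']).as_matrix()[:,2];print(g)
hinge=H+.281*kx;hinge[2]=.137
ky=np.cross([0,0,1],kx)
print('ky',ky)
for a in range(5,41,5):
    q=R.from_rotvec(np.radians(a)*ky);print(a,np.degrees(q.as_rotvec()),1000*(hinge+q.apply(p-hinge)-p))
E
```

```text
time_s: 9.1
ee_pos: [0.4703, -0.2042, 0.1396]
tool_rot: [2.228, 1.633, 0.364]
wrist_force: [-0.9, 0.6, 0.1]
finger_gap: 0.378
gripper_force: 0.0
time_s: 9.72
ee_pos: [0.4719, -0.2051, 0.1418]
tool_rot: [2.224, 1.63, 0.367]
wrist_force: [1.6, -0.1, 5.7]
finger_gap: 0.164
gripper_force: 25.0
[-0.5801 -0.4181  2.3055  0.1562  0.8288 -0.3549] (array([ 0.2733,  0.4681, -0.7397]), array([-0.8833,  0.7639, -2.0282])) [ 1.6323 -0.1191  5.6587]
[ 0.4641 -0.2026  0.159 ]
ky [ 0.314   0.9494 -0.    ]
5 [ 1.57    4.7471 -0.    ] [ 1.3802 -0.4565 23.6786]
10 [ 3.1399  9.4943 -0.    ] [ 4.7145 -1.5592 47.1405]
15 [ 4.7099 14.2414 -0.    ] [ 9.9775 -3.2997 70.2069]
20 [ 6.2798 18.9885 -0.    ] [17.1292 -5.6649 92.7025]
25 [ 7.8498 23.7356 -0.    ] [ 26.1151  -8.6367 114.4559]
30 [ 9.4198 28.4828 -0.    ] [ 36.8669 -12.1926 135.3017]
35 [10.9897 33.2299 -0.    ] [ 49.3027 -16.3053 155.0812]
40 [12.5597 37.977  -0.    ] [ 63.3279 -20.9437 173.6437]
```

```bash
python3 -m jog '[[1.6,4.7,0,1,0,24,0],[3.1,9.5,0,5,-2,47,0],[4.7,14.2,0,10,-3,70,0],[6.3,19,0,17,-6,93,0],[7.8,23.7,0,26,-9,114,0]]' 30; python3 -m jog '[[1.6,4.7,0,11,-4,21,0],[3.1,9.5,0,23,-8,41,0],[4.7,14.2,0,37,-12,59,0],[4.7,14.2,0,37,-12,59,0],[4.7,14.2,0,37,-12,59,0]]'
python3 - <<'E'
from h import *
o=ctrl.get_obs();kx=tgt(-18.3,25)[1]
g=o['ee_pos']-.019*R.from_rotvec(o['tool_rot']).as_matrix()[:,2]
h=np.array([.4634,-.2018,.157])+.281*kx;h[2]=.137
d=g-h;print('lid deg',np.degrees(np.arctan2(d[2],-d@kx)-np.arctan2(.02,.281)),np.linalg.norm(d),o['wrist_force'],o['gripper_force'])
cv2.imwrite('pics/s5.png',ctrl.snapshot('side'))
E
```

```text
time_s: 10.35
ee_pos: [0.4954, -0.2131, 0.2523]
tool_rot: [-2.532, -1.853, -0.003]
wrist_force: [0.9, -0.5, -1.8]
finger_gap: 0.158
gripper_force: 30.2
time_s: 10.98
ee_pos: [0.5312, -0.2251, 0.3121]
tool_rot: [-2.353, -1.722, 0.222]
wrist_force: [-6.7, 0.2, 1.7]
finger_gap: 0.158
gripper_force: 29.8
lid deg 39.35861696146925 0.2813557514632667 [-6.6874  0.207   1.7316] 29.80670303106308
```

View pics/s5.png

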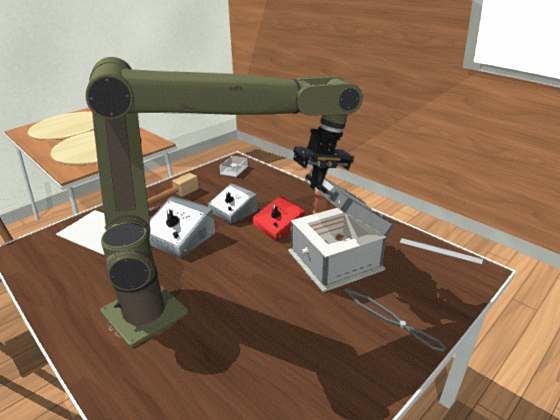

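The side view shows the lid open and held at the handle near (325,190), at about 39.4° by the geometry. The tongs and mallet are where they were. I'll hold a little longer, then hand in.

```bash
python3 -m jog '[[0,0,0,0,0,0,0],[0,0,0,0,0,0,0],[0,0,0,0,0,0,0],[0,0,0,0,0,0,0],[0,0,0,0,0,0,0]]' 30; python3 -c "
from rig import ctrl
print(ctrl.hand_in())"
```

```text
time_s: 11.65
ee_pos: [0.5309, -0.225, 0.3118]
tool_rot: [-2.354, -1.722, 0.221]
wrist_force: [-5.6, -0.4, 2.0]
finger_gap: 0.156
gripper_force: 29.8
the job is handed in; nothing more can be done
None
```

I turned the selector to off and handed in with the lid held by its handle at about 39° (worked out from the gripper's position); the mallet and tongs look unmoved, but the clay figure was hidden behind the gripper in the last picture, and the hand-in returned no verdict.

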